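# Light the bench and point out the blue hoof pick

### The arm

A 7-joint arm with a two-finger parallel gripper is mounted at the origin on the work surface. World frame = base frame: x ahead of the robot, y to its left, z up, the work surface at z = 0. Lengths are in m, angles in rad, forces in N, time in s.
With the tool pointing down it reaches from about 0.4 to 0.85 m from the base axis. Payload 10.4 kg.
Tool frame: the origin (TCP) lies between the finger pads, 19 mm behind the fingertips; this is the grasp point; z points along the fingers, y is the line along which they close (so a half turn about z gives the same grasp; the last joint's range is limited). The gripper opens to 85 mm and grips with 20 to 120 N. Pads are 22 mm wide; open, the fingers measure 114 mm over their backs; the gripper's body (76 mm by 85 mm) begins 54 mm behind the grasp point. The pads swing forward as they close: fully open they stand 13 mm farther back than shut.
Start: joints at [-1.21, 0.332, -0.065, 1.46, 0.022, 1.35, -0.088], TCP at [0.234, 0.58, 0.25] pointing down, gripper open.
Joint ranges: [-2.6, 2.6], [-0.5, 2.12], [-1.47, 1.34], [0.16, 2.42], [-1.27, 4.41], [0.06, 2.06], [-2.6, 2.6]. Speed limits (rad/s): [2.22, 2.22, 2.79, 2.79, 3.14, 3.14, 3.14].

### API

Orientations are given as a unit quaternion [x, y, z, w].
In Python, from plant import robot, monitor, imaging gives the robot as it stands. Calls block until the motion is done:
- robot.goto(position, orientation): joint-space move of the TCP to a pose.
- robot.move_straight(position, attitude=None, rate=0.15): straight line of the TCP; attitude=None keeps the orientation; rate is the mean speed in m/s.
- robot.move_joints(angles): joint-space move.
- robot.open_gripper() and robot.gripper_close(squeeze=None): open the fingers fully, or close them until they stop; squeeze is the grip in N (None keeps the last).
- robot.wait(seconds).
- robot.solve_ik(position, orientation): joint angles nearest the present ones, or None.
- monitor.observe(): the state.
- imaging.read_camera(name): name is "side" or "top" or "wrist"; returns the picture (480x640x3 uint8, red, green, blue); there is no depth.
- imaging.get_calibration(name): a dict with "mtx" (3x3 intrinsics, pixels), "rvec" (rotation vector, rad) and "tvec" (3), from world to camera coordinates, as OpenCV has them. Camera axes: x right, y down, z forward; pixel columns grow to the right and rows downward; lengths in m; the calibration is good to about 2 mm. A picture is of the moment at which its call begins: read the wrist's pose just before it. get_calibration takes no time and is no camera call; for the wrist camera it gives the pose at the moment of the call.
A pose or a line that the arm cannot do raises robot.PlanningError and nothing moves.
- robot.finish_job(): hands the job in; it is judged then, once.
The state is a dict: "time_s": time; "joints": joint angles; "qd": joint speeds; "tau": joint torques, N m; "eef_pos": TCP position; "eef_rot": TCP orientation; "wrist_force": force on the tool from outside, world axes, zero at the start; "ft_torque": the same for the moment, N m; "opening": opening from 0.0 (shut) to 1.0 (fully open); "grasp_force": force on a finger pad.
Only numpy, scipy, OpenCV 4.12 (cv2) and the standard library are available. Lean on these libraries where they do the work, as an engineer would, in place of code of your own. Each camera call takes 0.05 s, during which the arm holds its last target. There are 200 camera calls.

### The job

The new groom cannot make out the hoof pick in the dim tack room: switch on the black lantern by pushing its toggle right over towards the lens, then show which pick to take by pointing straight down at the blue hoof pick, with the fingertips two or three centimetres above it, without touching it, and stay there for two seconds. Do not point at the red one, and leave everything on the bench standing where it is, without lifting anything. Finish by drawing the hand well away from the pick.

Things in the scene. Friction and masses are not known exactly. Their poses are not given: they have to be found in the camera images.
- lantern: Black plastic hand lantern standing loose, about 0.9 kg. Origin on the underside; +x is the way the lens looks, z up. Case 100 mm wide, 85 high, from x = -85 to +65 mm; round lamp head 110 mm across on to x = +97. Carrying handle 137 mm high along x over the front part (x = -20 to +82); behind it, on the flat top, the toggle switch (pivot at x = -55, y = 0, z = 88 mm).
- toggle_tip (a point): Outer end of the lantern's toggle: a round bat lever, steel with a red end, 28 mm from pivot to tip, about 8 mm thick. It leans 20 degrees back from the lens when off and 20 degrees towards the lens when on; the tip then stands about 114 mm above the bench.
- toggle (a joint): Angle of the toggle in rad: about 0 off (leaning away from the lens), 0.70 fully on (leaning towards the lens). It is stiff, needs about 3 N at mid-height, moves smoothly and stays where it is left.
- hoof_pick: Blue hoof pick lying flat: blue plastic handle 22 mm wide and 16 mm thick with a bent steel pick at its +x end, 165 mm long in all. Origin: on the underside, on the handle's centre line; the handle runs from x = -85 to +33 mm, the steel on to x = +78 mm, its point bent to y = +29 mm. z is up.
- red_pick: Red hoof pick of exactly the same shape and size, with the same frame. Not the one wanted.
- insulator: Green plastic fence insulator lying on its back plate, 68 x 34 mm and 49 mm high. Origin: underside centre, z up. A bystander.
- mug: White ceramic mug, 84 mm across and 95 mm high, handle at +y. Origin: underside centre. A bystander.
- pail_lid: Stainless steel milk pail lid lying flat, 224 mm across, 20 mm high, its strap handle 47 mm high. Origin: underside centre. A bystander.
There are look-alikes about, which are no part of the job. Of the things that look like the hoof_pick, the smaller one is meant. Several things have the shape of the lantern; the one meant has the colours described above.

How it is judged:
By the outcome, as a careful person would: the job done as asked, in the order asked, and still so for the second after the job is handed in, with the robot touching nothing.
It also fails if it takes over 48 s, if anything falls off the work surface, if the arm or the gripper's body presses on something with over 40 N, if the wrist force passes 120 N, or if a joint passes its speed limit or range.

## Working session

There is one attempt and no reset: what is moved stays moved. The work goes in short steps, each a Python script; the robot and the scene stay as the last script left them, time stands still between calls to the robot, and variables do not carry over. Pictures are saved under pics/ and viewed, at most 10 in all, crops included, and the job is handed in when it is done.

```bash
mkdir -p pics
cat > h.py <<'E'
import numpy as np, cv2
from plant import robot, monitor, imaging
def snap(cam,name):
    c=imaging.get_calibration(cam); im=imaging.read_camera(cam)
    cv2.imwrite(f'pics/{name}.png',im[:,:,::-1]); np.savez(f'pics/{name}.npz',im=im,mtx=c['mtx'],rvec=c['rvec'],tvec=c['tvec']); return im
def ray(name,uv,z):
    c=np.load(f'pics/{name}.npz'); R=cv2.Rodrigues(c['rvec'])[0]; t=c['tvec'].reshape(3)
    o=-R.T@t; d=R.T@np.linalg.inv(c['mtx'])@np.array([*uv,1.]); return o+d*(z-o[2])/d[2]
def proj(name,P):
    c=np.load(f'pics/{name}.npz'); return cv2.projectPoints(np.array(P,float).reshape(-1,1,3),c['rvec'],c['tvec'],c['mtx'],None)[0].reshape(-1,2)
E
python3 - <<'E'
from h import *
snap('top','top0'); snap('side','side0'); s=monitor.observe(); print(s)
E
```

```text
{'time_s': 0.1, 'joints': array([-1.20960681,  0.33275957, -0.06471316,  1.46083341,  0.02157121,
        1.34990923, -0.08851134]), 'qd': array([ 1.69306027e-04, -1.66029757e-03, -1.85536778e-05, -2.70019198e-03,
        2.26338056e-03, -2.72866962e-04, -9.97802487e-04]), 'tau': array([ 2.63374612e-03, -6.26752496e+01,  4.98934498e-02, -3.92429066e+01,
        1.62246666e-02,  7.08870473e-03, -6.89748981e-05]), 'eef_pos': array([0.2338945 , 0.57925482, 0.2493376 ]), 'eef_rot': array([ 1.90712563e-01,  9.81645735e-01, -5.98802121e-04, -1.04479235e-04]), 'wrist_force': array([-0.04042746,  0.07550779,  0.30589904]), 'ft_torque': array([ 0.02983752, -0.03579047,  0.01100269]), 'grasp_force': 0.0, 'opening': 1.0003435815971313}
```

View pics/top0.png

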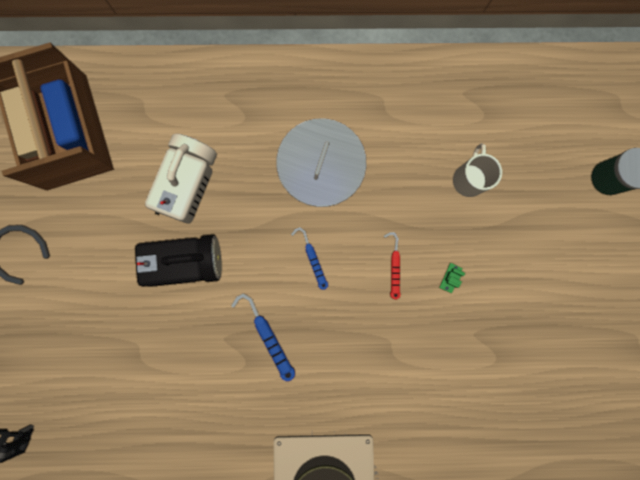

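View pics/side0.png

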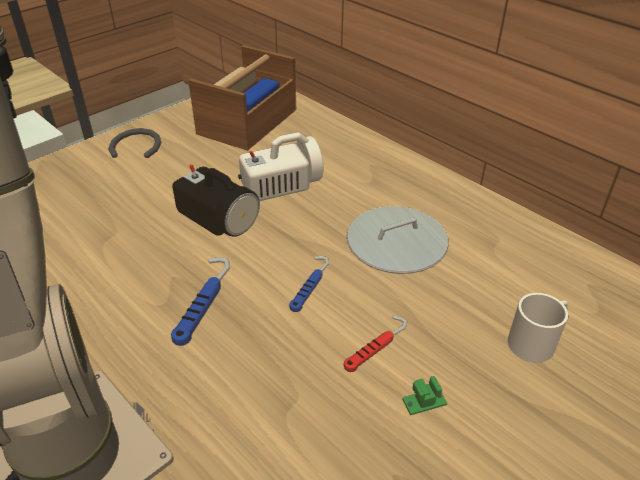

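Lantern candidates in the top picture are the black one (178,261) and the white one (180,178). Pick candidates are the small blue (311,260), the large blue (264,340) and the red (395,265). By the description I want the black lantern and the small blue pick. I'll check both in one enlarged crop.

Run:
```python
from h import *
a=cv2.imread('pics/top0.png')[215:305,125:335]; b=cv2.imread('pics/side0.png')[150:250,160:335]
a=cv2.resize(a,None,fx=3.8,fy=3.8,interpolation=cv2.INTER_CUBIC)
cv2.imwrite('pics/c1.png',a)
for n,uv,z in [('tip',(147,264),.114),('handle end',(323,287),.016),('handle front',(309,246),.016),('pt',(295,231),.005),('redend',(395,297),.016),('redfront',(396,252),.016),('bigend',(289,377),.02),('bigfront',(259,318),.02),('lens top',(210,236),.055),('lens bot',(214,282),.055)]: print(n,ray('top0',uv,z).round(3))
```

```text
tip [0.517 0.379 0.114]
handle end [ 0.46  -0.004  0.016]
handle front [0.558 0.028 0.016]
pt [0.596 0.062 0.005]
redend [ 0.434 -0.175  0.016]
redfront [ 0.541 -0.18   0.016]
bigend [0.253 0.079 0.02 ]
bigfront [0.39  0.148 0.02 ]
lens top [0.582 0.257 0.055]
lens bot [0.476 0.247 0.055]
```

View pics/c1.png

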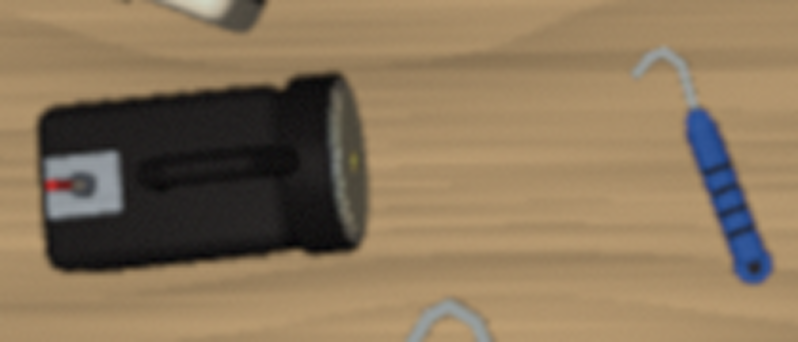

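The crop confirms a black lantern with its toggle tip at top-picture pixel (137.6,263.7) and its pivot at (146.6,263.7). The small blue pick runs from its handle end at (323,285) to the handle front at (309,245). The handle measures about 0.11 m, the same as the red one, so the size fits; the big blue one is about 0.15 m. Next I'll fit the lantern pose and move to hover.

```bash
cat >> h.py <<'E'
from scipy.optimize import least_squares
from scipy.spatial.transform import Rotation as Rn
def W(p,L):
    L=np.atleast_2d(L); c,s=np.cos(p[2]),np.sin(p[2]); return np.c_[p[0]+c*L[:,0]-s*L[:,1],p[1]+s*L[:,0]+c*L[:,1],L[:,2]]
def quat(xdir): # tool z down, tool x at heading xdir
    x=np.array([np.cos(xdir),np.sin(xdir),0]); z=np.array([0,0,-1.]); return Rn.from_matrix(np.c_[x,np.cross(z,x),z]).as_quat()
E
python3 - <<'E'
from h import *
L=np.array([[-.055,0,.088],[-.0646,0,.1143],[-.085,.05,.085],[-.085,-.05,.085],[.097,0.0,.055]])
uv=np.array([[82,185],[48,185],[42,106],[55,268],[352,160]])/3.8+[125,215]-.37
f=lambda p:(proj('top0',W(p,L))-uv).ravel()
r=least_squares(f,[.52,.32,-1.5]); print(r.x.round(4),r.fun.round(1))
np.save('lan.npy',r.x)
p=r.x
print(proj('side0',W(p,[[-.0646,0,.1143],[.097,0,.055]])).round(1))
robot.gripper_close()
P=W(p,[-.115,0,.24])[0]
for h in (p[2],p[2]+np.pi):
    q=robot.solve_ik(P,quat(h)); print(h,q)
s=monitor.observe(); xt=Rn.from_quat(s['eef_rot']).as_matrix()[:,0]
ok=[h for h in (p[2],p[2]+np.pi) if robot.solve_ik(P,quat(h)) is not None]
h=max(ok,key=lambda h:xt[0]*np.cos(h)+xt[1]*np.sin(h)); np.save('head.npy',h)
robot.goto(P,quat(h)); s=monitor.observe(); print(h,s['time_s'],s['eef_pos'],s['opening'])
w=snap('wrist','w1'); snap('side','s1')
b=cv2.imread('pics/s1.png')[80:260,100:340]
cv2.imwrite('pics/m1.png',np.hstack([cv2.resize(cv2.imread('pics/w1.png'),(400,300)),cv2.resize(b,(400,300))]))
E
```

```text
[ 0.5256  0.3321 -1.4821] [ 1.6 -0.5  1.8 -0.4 -2.5 -0.5 -2.8  1.6  1.9 -0.2]
[[190.7 165.2]
 [243.  215.9]]
-1.4821340072108726 [-0.65018284  0.47079743 -0.18927518  1.29592507  0.08698305  1.3828128
  2.39468056]
1.6594586463789205 [-0.94047808  0.46576672  0.22999333  1.31599492 -0.10464154  1.37152025
 -0.62480642]
1.6594586463789205 2.0583 [0.5137826  0.44833079 0.23997523] 0.0015733388181375179
```

View pics/m1.png

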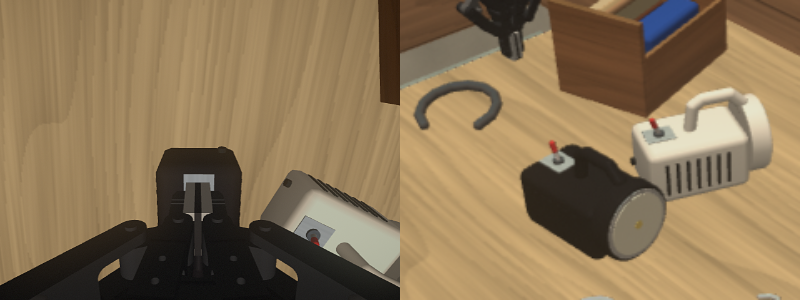

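The wrist view shows the black lantern with the fingers hiding its switch. The side view has the red tip at about (191,167), against (190.7,165.2) predicted. I'll shift sideways to get one clear wrist view of the toggle.

Run:
```python
from h import *
p=np.load('lan.npy');h=float(np.load('head.npy'))
P=W(p,[-.115,-.07,.2])[0]
robot.goto(P,quat(h)); snap('wrist','w2')
pr=proj('w2',W(p,[[-.0646,0,.1143],[-.055,0,.088],[-.085,.05,.085],[-.085,-.05,.085]])); print(pr.round(1))
im=cv2.imread('pics/w2.png'); c=pr[0].astype(int); y0=max(0,min(480-225,c[1]-112)); x0=max(0,min(640-300,c[0]-150)); print(x0,y0)
cv2.imwrite('pics/c2.png',cv2.resize(im[y0:y0+225,x0:x0+300],None,fx=2.6,fy=2.6,interpolation=cv2.INTER_CUBIC))
```

```text
[[448.4 344.2]
 [434.3 336. ]
 [520.3 288.9]
 [353.6 288.3]]
298 232
```

View pics/c2.png

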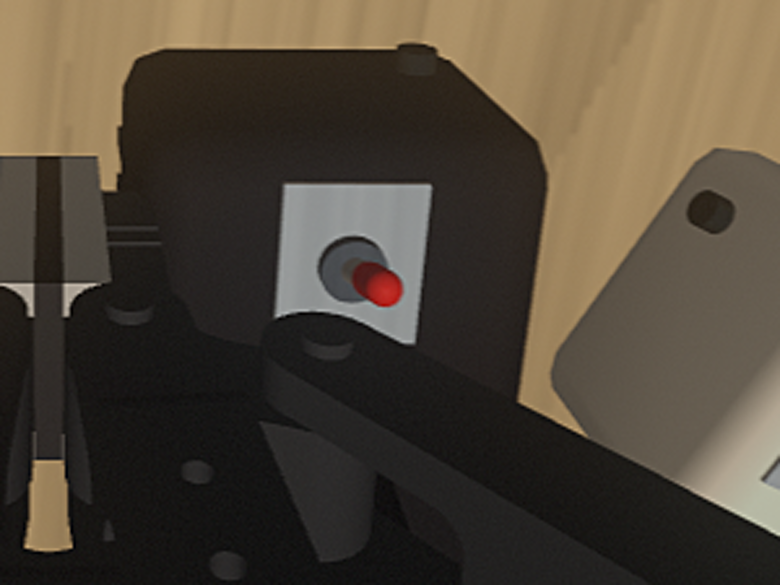

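The tip is at wrist pixel (445,342) against (448,344) predicted, and the pivot at (434,335) against (434,336). The pose is good to 1–2 mm. I'll push in small steps near the tip of the lever while watching the force.

Run:
```python
from h import *
p=np.load('lan.npy');h=float(np.load('head.npy'))
robot.goto(W(p,[-.105,-.001,.20])[0],quat(h)); robot.move_straight(W(p,[-.100,-.001,.124])[0],rate=.1)
robot.wait(.2); f0=monitor.observe()['wrist_force']; ax=np.array([np.cos(p[2]),np.sin(p[2]),0])
robot.move_straight(W(p,[-.086,-.001,.124])[0],rate=.05)
for x in np.arange(-.084,-.0635,.002):
    robot.move_straight(W(p,[x,-.001,.124])[0],rate=.02)
    s=monitor.observe(); f=(s['wrist_force']-f0); print(round(x,4),(f@ax).round(2),f[2].round(2),round(s['time_s'],2))
    if f@ax<-6: break
snap('side','s2'); snap('wrist','w3')
b=cv2.imread('pics/s2.png')[140:250,150:300]; w=cv2.imread('pics/w3.png')[200:425,170:470]
cv2.imwrite('pics/m2.png',np.hstack([cv2.resize(w,(400,300)),cv2.resize(b,(400,300),interpolation=cv2.INTER_CUBIC)]))
```

```text
-0.084 -0.21 1.6 4.8
-0.082 0.41 0.66 5.05
-0.08 0.61 -0.2 5.3
-0.078 -2.12 1.37 5.55
-0.076 -1.98 1.34 5.8
-0.074 -1.55 2.2 6.05
-0.072 -0.83 1.59 6.3
-0.07 -0.83 0.65 6.55
-0.068 -0.22 1.08 6.8
-0.066 -1.25 0.94 7.05
-0.064 -1.25 1.12 7.3
```

View pics/m2.png

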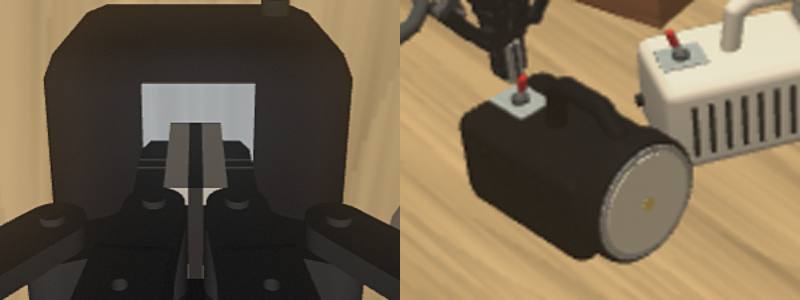

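The toggle is past vertical with its red tip just ahead of the fingers, and the lantern has not moved. I'll continue in 1 mm steps to the stop.

Run:
```python
from h import *
p=np.load('lan.npy')
ax=np.array([np.cos(p[2]),np.sin(p[2]),0])
for x in np.arange(-.063,-.0575,.001):
    robot.move_straight(W(p,[x,-.001,.124])[0],rate=.01); F=[]
    for _ in range(4): robot.wait(.03); F.append(monitor.observe()['wrist_force']@ax)
    s=monitor.observe(); print(round(x,4),np.round(np.mean(F),2),np.round(s['eef_pos']-W(p,[x,-.001,.124])[0],4))
    if np.mean(F)<-3: break
snap('side','s3'); 
robot.move_straight(W(p,[-.10,-.001,.124])[0],rate=.1); robot.move_straight(W(p,[-.115,-.001,.2])[0],rate=.15)
robot.goto(W(p,[-.115,-.07,.2])[0],quat(float(np.load('head.npy'))))
print(monitor.observe()['time_s']); snap('wrist','w4'); snap('side','s4'); snap('top','t4')
print(proj('w4',W(p,[[-.0454,0,.1143],[-.055,0,.088]])).round(1))
b=cv2.imread('pics/s4.png')[140:250,150:300]; w=cv2.imread('pics/w4.png')[232:457,298:598]
cv2.imwrite('pics/m3.png',np.hstack([cv2.resize(w,(400,300)),cv2.resize(b,(400,300),interpolation=cv2.INTER_CUBIC)]))
```

```text
-0.063 -4.32 [-0.0001  0.0004  0.    ]
9.4
[[445.8 373.3]
 [434.6 334.4]]
```

View pics/m3.png

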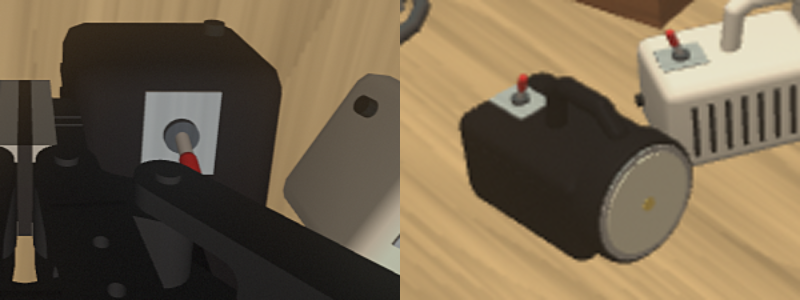

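The toggle now leans towards the lens. I'll measure its angle from the red end's centroid, calibrated against the off picture.

Run:
```python
from h import *
p=np.load('lan.npy')
print('free F',monitor.observe()['wrist_force'].round(2))
def red(n,c,r=22):
    im=np.load(f'pics/{n}.npz')['im'].astype(int); m=(im[:,:,0]>110)&(im[:,:,1]<70)&(im[:,:,2]<70)
    yy,xx=np.nonzero(m); k=np.hypot(xx-c[0],yy-c[1])<r; return np.array([xx[k].mean(),yy[k].mean(),k.sum()])
for n in ('side0','s4','top0','t4'):
    c=proj(n,W(p,[-.055,0,.105]))[0]; print(n,red(n,c,12).round(2))
    print('  ',[(a,*proj(n,W(p,[-.055+.023*np.sin(np.radians(a)),0,.088+.023*np.cos(np.radians(a))]))[0].round(1)) for a in (-20,0,10,20)])
# lantern motion: phase correlation of the lantern patches
a,b=[cv2.cvtColor(np.load(f'pics/{n}.npz')['im'],cv2.COLOR_RGB2GRAY).astype(np.float32) for n in ('side0','s4')]
print(cv2.phaseCorrelate(a[185:240,195:265].copy(),b[185:240,195:265].copy()))
```

```text
free F [ 0.83 -0.13  0.65]
side0 [191.53 167.71  17.  ]
   [(-20, np.float64(191.5), np.float64(167.2)), (0, np.float64(193.7), np.float64(168.0)), (10, np.float64(194.9), np.float64(168.8)), (20, np.float64(196.1), np.float64(169.9))]
s4 [195.42 169.58  12.  ]
   [(-20, np.float64(191.5), np.float64(167.2)), (0, np.float64(193.7), np.float64(168.0)), (10, np.float64(194.9), np.float64(168.8)), (20, np.float64(196.1), np.float64(169.9))]
top0 [138.5 263.5   8. ]
   [(-20, np.float64(140.7), np.float64(262.9)), (0, np.float64(144.1), np.float64(262.5)), (10, np.float64(146.0), np.float64(262.3)), (20, np.float64(147.9), np.float64(262.1))]
t4 [146.  262.5  10. ]
   [(-20, np.float64(140.7), np.float64(262.9)), (0, np.float64(144.1), np.float64(262.5)), (10, np.float64(146.0), np.float64(262.3)), (20, np.float64(147.9), np.float64(262.1))]
((0.014586557650275722, 0.00491616670710826), 0.9954771752158801)
```

The lantern has not moved, and the toggle is at about 15–20°. I'll push a millimetre or two further to be sure it reaches the stop.

Run:
```python
from h import *
p=np.load('lan.npy'); ax=np.array([np.cos(p[2]),np.sin(p[2]),0]); h=float(np.load('head.npy'))
robot.goto(W(p,[-.105,-.001,.20])[0],quat(h)); robot.move_straight(W(p,[-.10,-.001,.124])[0],rate=.12)
robot.wait(.1); f0=monitor.observe()['wrist_force']@ax
robot.move_straight(W(p,[-.066,-.001,.124])[0],rate=.08)
for x in np.arange(-.065,-.0575,.0005):
    robot.move_straight(W(p,[x,-.001,.124])[0],rate=.01); F=[]
    for _ in range(4): robot.wait(.03); F.append(monitor.observe()['wrist_force']@ax-f0)
    im=imaging.read_camera('side'); a,b=[cv2.cvtColor(i,cv2.COLOR_RGB2GRAY).astype(np.float32)[185:240,195:265].copy() for i in (np.load('pics/side0.npz')['im'],im)]
    d=cv2.phaseCorrelate(a,b)[0]; print(round(x,4),np.round(np.mean(F),2),np.round(d,3))
    if np.mean(F)<-6 or np.hypot(*d)>.12: break
robot.move_straight(W(p,[-.10,-.001,.124])[0],rate=.1); robot.move_straight(W(p,[-.115,-.001,.2])[0],rate=.2)
snap('side','s5'); snap('top','t5'); print(monitor.observe()['time_s'])
def red(n,c,r=12):
    im=np.load(f'pics/{n}.npz')['im'].astype(int); m=(im[:,:,0]>110)&(im[:,:,1]<70)&(im[:,:,2]<70)
    yy,xx=np.nonzero(m); k=np.hypot(xx-c[0],yy-c[1])<r; return np.array([xx[k].mean(),yy[k].mean(),k.sum()])
for n in ('s5','t5'): print(n,red(n,proj(n,W(p,[-.055,0,.105]))[0]).round(2))
```

```text
-0.065 -1.31 [0.024 0.   ]
-0.0645 -0.43 [0.014 0.011]
-0.064 -1.28 [ 0.017 -0.004]
-0.0635 -3.17 [ 0.026 -0.003]
-0.063 -5.52 [ 0.015 -0.048]
-0.0625 -6.68 [0.029 0.023]
15.15
s5 [195.42 169.58  12.  ]
t5 [146.  262.5  10. ]
```

The force rose to 6.7 N with no further toggle movement and the lantern unmoved, so the toggle is against its stop: fully on. Next I'll hover over the blue pick and check.

Run:
```python
from h import *
uv=np.array([[757,282],[692,110],[715,167]])/3.8+[125,215]-.37
E=[ray('top0',u,.012) for u in uv]; print(np.round(E,4),np.linalg.norm(E[0]-E[1]))
T=E[2]; np.save('T.npy',T)
s=monitor.observe(); P=s['eef_pos'].copy(); P[2]=.27; robot.move_straight(P,rate=.25)
q=np.array(s['eef_rot'])
robot.goto([T[0],T[1],.20],q); robot.move_straight([T[0],T[1],.10],rate=.15)
snap('wrist','w6'); snap('side','s6'); print(monitor.observe()['time_s'],monitor.observe()['eef_pos'],proj('s6',[T[0],T[1],.016]))
b=cv2.imread('pics/s6.png')[230:350,250:410]
cv2.imwrite('pics/m4.png',np.hstack([cv2.resize(cv2.imread('pics/w6.png'),(400,300)),cv2.resize(b,(400,300),interpolation=cv2.INTER_CUBIC)]))
```

```text
[[ 0.4556 -0.0057  0.012 ]
 [ 0.5645  0.0337  0.012 ]
 [ 0.5282  0.0197  0.012 ]] 0.11583904163318577
18.0917 [0.5289859  0.0198087  0.10110473] [[309.4338883  280.86486775]]
```

View pics/m4.png

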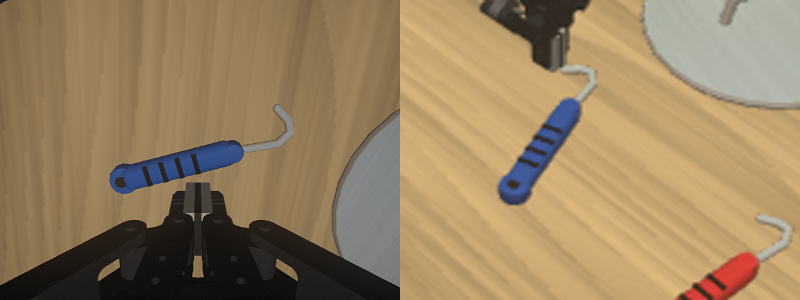

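The closed fingers are above the front half of the small blue handle: wrist handle ends at (192,285) and (384,243), and the steel is clear. I'll refine the handle line from this view, descend, and hold.

Run:
```python
from h import *
T=np.load('T.npy')
a=ray('w6',(178,289),.012); b=ray('w6',(389,242),.012); print(a,b,np.linalg.norm(a-b))
T2=a+(b-a)*(75/118); print(T,T2)
a=ray('s6',(250+515*.4-160,230+195*.4),.012); b=ray('s6',(250+570*.4-160,230+102*.4),.012); print(a,b)
```

```text
[ 0.45655537 -0.00734248  0.012     ] [0.56516724 0.02853601 0.012     ] 0.1143844525755441
[0.528206  0.0196523 0.012    ] [0.52558834 0.01546164 0.012     ]
[ 0.46121499 -0.01384232  0.012     ] [0.56390966 0.03199897 0.012     ]
```

Run:
```python
from h import *
x,y=.5262,.0163
robot.move_straight([x,y,.10],rate=.1); robot.move_straight([x,y,.060],rate=.08)
robot.wait(.3); print(monitor.observe()['eef_pos']); snap('side','s7'); t0=monitor.observe()['time_s']
robot.wait(2.8); s=monitor.observe(); print(t0,s['time_s'],s['eef_pos'],s['wrist_force'])
print(proj('s7',[[x,y,.041],[x,y,.016]]).round(1))
b=cv2.imread('pics/s7.png')[230:350,250:410]
cv2.imwrite('pics/c7.png',cv2.resize(b,(640,480),interpolation=cv2.INTER_CUBIC))
```

```text
[0.52643709 0.01636147 0.06035375]
19.3417 22.1417 [0.52619202 0.01628887 0.059989  ] [0.46818345 0.37809031 0.33628501]
[[309.8 273.2]
 [309.9 282.2]]
```

View pics/c7.png

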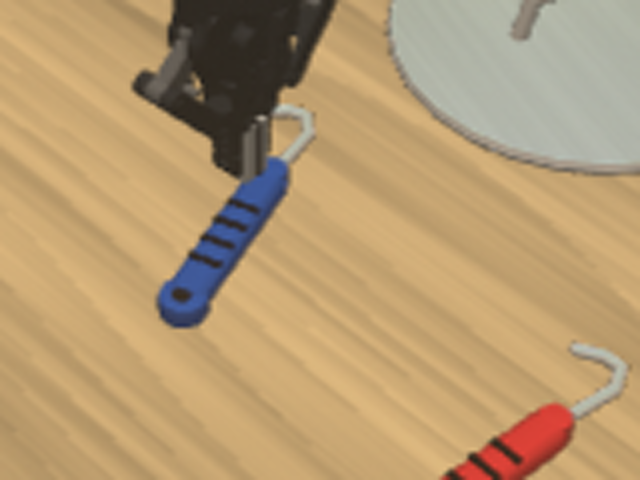

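The fingertips end at crop (245,177), against (239,173) predicted for 25 mm above the handle, and the pick is untouched. The hold lasted 2.8 s. Now I'll withdraw and hand in.

Run:
```python
from h import *
robot.move_straight([.5262,.0163,.30],rate=.2)
robot.goto([.45,-.35,.32],monitor.observe()['eef_rot'])
robot.wait(.3); snap('side','s8'); snap('top','t8')
for r in ((185,240,195,265),(255,310,285,335)):
    a,b=[cv2.cvtColor(np.load(f'pics/{n}.npz')['im'],cv2.COLOR_RGB2GRAY).astype(np.float32)[r[0]:r[1],r[2]:r[3]].copy() for n in ('side0','s8')]
    print(cv2.phaseCorrelate(a,b))
s=monitor.observe(); print(s['time_s'],s['eef_pos']); print(robot.finish_job())
```

```text
((0.004178363231972071, 0.012083800572291636), 0.9958439818686909)
((-0.019386052249810604, -0.0033005925847504614), 0.9943810245196024)
25.2917 [ 0.45015693 -0.34975387  0.31997838]
the job is handed in; nothing more can be done
None
```

The job is handed in at about 25 s: I pushed the black lantern's toggle to its on stop, pointed at the small blue hoof pick from about 25 mm above for 2.8 s, and drew the hand away; camera checks showed neither the lantern nor the pick had moved.

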